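# Post the used match box through the recycling caddy's spring flap

### The arm

A 6-joint arm with a two-finger parallel gripper is mounted at the origin on a cart in front of the work surface, level with it; the furniture and walls round the work are solid. World frame = base frame: x ahead of the robot, y to its left, z up, the work surface at z = 0. Lengths are in m, angles in rad, forces in N, time in s.
With the tool pointing down it reaches from about 0.35 to 0.975 m from the base axis. Payload 4.9 kg.
Tool frame: the origin (TCP) lies midway between the tips of the shut fingers; the grasp point (between the pads) lies 19 mm behind it; z points along the fingers, y is the line along which they close (so a half turn about z gives the same grasp; the last joint's range is limited). The gripper opens to 85 mm and grips with 20 to 120 N. Pads are 22 mm wide; open, the fingers measure 114 mm over their backs; the gripper's body (76 mm by 85 mm) begins 54 mm behind the grasp point. The pads swing forward as they close: fully open they stand 13 mm farther back than shut.
Start: joints at [-1.361, 0.053, 1.613, -0, 1.476, -0.119], TCP at [0.202, -0.592, 0.231] pointing down, gripper open.
Joint ranges: [-3.01, 3.01], [-1.01, 2.22], [0.06, 2.58], [-1.02, 4.17], [0.09, 2.62], [-3.14, 3.14]. Speed limits (rad/s): [2.57, 2.57, 3.14, 3.14, 3.14, 3.14].

### API

Orientations are given as a unit quaternion [w, x, y, z].
In Python, from plant import state, grab_frame, camera_info, job_done, spot_in, masks_of, pinpoint gives the robot as it stands.
- The arm moves only by the shell command python3 -m handwheel 'ROWS' [OPENING]. ROWS is JSON, a list that holds one entry, the list of rows, each a list of 6 numbers: the shift along the world's x, y, z in m, then the turn, a rotation vector about the world's x, y, z in degrees. In form: [[[tx, ty, tz, ax, ay, az], ...]]. A call has 1 to 20 rows; each row shifts and turns the commanded pose from where the row before left it; what a row does not reach is not made up. A row lasts 1/12 s, in which the tool goes at most 41.7 mm and 7.16 degrees, less where a joint would pass 70% of its speed; a pose out of reach is approached as far as the arm can. A call is refused whole if a number of a shift passes 0.0417 or a number of a turn 7.16, either way. A call with a gripper value outside its range is refused whole. OPENING is the opening, from 0 (shut) to 1 (fully open), set as the call begins (- or left out, the last holds). The fingers move at their own pace and stop on an object; the grip force is fixed at half the most. Time passes only in rows, so rows that do not move let the fingers close. It gives the time, the measured TCP pose, the force, the opening and the grip force at its end, in the units of the state.
- state(): the state, without advancing time (a new reading comes with each control period).
- grab_frame(name): name is "scene" or "top" or "wrist"; returns (picture, depth): 384x512x3 uint8, blue, green, red; 384x512 float32, m along the optical axis (not along the pixel's ray), 0 where there is no reading.
- camera_info(name): a dict with "fx", "fy", "cx", "cy" (pixels), "distortion" ([k1, k2, p1, p2, k3] as OpenCV has them; the pictures are not rectified), "T" (4x4, takes a point from camera to world coordinates). Camera axes: x right, y up, looking along -z (the intrinsics and any distortion apply to the point x, -y, -z); pixel columns grow to the right and rows downward; lengths in m; the calibration is good to about 2 mm. A picture is of the moment at which its call begins: read the wrist's pose just before it. camera_info takes no time and is no camera call; for the wrist camera it gives the pose at the moment of the call.
- job_done(): hands the job in; it is judged then, once.
Trained networks look in the newest picture that a camera, given by its name, has taken for a name from the list of things; names that differ only in an ending like _2 or _b are one class to them, and where a whole thing is asked for, a point or a joint stands for the part that bears it (a point fixed in the world has none). Each returns a list of dicts, best first, with "conf" (0 to 1); they miss things now and then, are a little off and sometimes report something else, mostly with a low value. They report only what shows in the picture. A call takes as long as a camera call. They do not tell look-alikes from the thing itself.
- spot_in(camera, thing): "box" ([left, top, width, height] in pixels, round what is visible of it).
- masks_of(camera, thing): "region" (384x512 bool, what is visible of it) and "box" ([left, top, width, height] in pixels, round what is visible of it).
- pinpoint(camera, thing): "position" ([column, row] in pixels: a listed point, or the origin of a listed thing).
The state is a dict: "time": time; "joint_pos": joint angles; "joint_vel": joint speeds; "joint_efforts": joint torques, N m; "tool_pos": TCP position; "tool_rot": TCP orientation; "contact_force": force on the tool from outside, world axes, zero at the start; "ft_torque": the same for the moment, N m; "gripper_width": opening from 0.0 (shut) to 1.0 (fully open); "grasp_force": force on a finger pad.
Only numpy, scipy, OpenCV 4.12 (cv2) and the standard library are available. Lean on these libraries where they do the work, as an engineer would, in place of code of your own. Each camera call takes 0.05 s, during which the arm holds its last target. There are 200 camera calls.

### The job

Put the used red match box into the paper-recycling caddy without picking it up: with one finger push the caddy's blue self-closing flap open and keep it open, and while it is open push the match box gently with the other finger over the edge of the deck, so that it drops inside under the held flap. Do not pinch or lift the box, then withdraw, let the flap close fully by itself, and leave the other things where they stand.

Things in the scene. Friction and masses are not known exactly. Their poses are not given: they have to be found in the camera images.
- caddy: Grey paper-recycling caddy, fixed, 235 (x) x 190 (y) x 172 (z) mm. Origin on its underside, below the deck's inner edge, half-way across; x points into the caddy (push direction), y to its left, z up. Front half: flat rimless deck at z = 120 mm, x = -110 to 0 mm, full width. Past x = 0 lies the mouth, 178 mm wide, shut by the blue flap. The top behind the flap's hinge ends at x = 125 mm.
- deck_edge (a point): Middle of the deck's inner edge, on its surface (caddy frame x = 0, y = 0, z = 120 mm). A thing whose middle is pushed past it tips into the caddy if the flap is open. The deck is 5 mm thick; below it the caddy is hollow, its floor at z = 11 mm. Side cheeks 7 mm thick at y = +-92 mm flank the flap and follow its slope.
- flap (a joint): Opening angle of the flap, rad: 0 shut, grows as its lower edge is pushed in and down, stop at 1.1. A spring shuts it (1 to 2 N at the lower edge; the match box's weight does not open it). An upright fingertip 6 mm above the deck opens it by about 0.2 rad when its front is 50 mm past the deck's edge, 0.4 rad at 65 mm, 0.6 rad at 78 mm (enough for the box to drop).
- flap_hinge (a point): Hinge of the blue flap, 170 mm wide, 90 mm long, 4 mm thick; shut, it slopes up at 29 degrees from near the deck's edge to its hinge. This point is the middle of its hinge line, which runs along the caddy's y at caddy frame x = 95, z = 168 mm.
- flap_edge (a point): Middle of the flap's free lower edge, on its outer face; when shut, about 16 mm beyond the deck's edge and 7 mm above the deck, so the 16 mm high match box does not fit under it.
- match_box: The used match box: red top, cream sides, 62 (its x) x 45 (its y) x 16 (z) mm, about 30 g, loose, lying flat on the caddy's deck with its long side roughly along the deck's edge (its x runs roughly along the caddy's y). Origin at the centre of its underside.
- spice_jar: Bystander: spice jar with dark lid, 41 mm across, 105 mm high, standing on the worktop left of the caddy; origin at its underside.
- tin_small: Bystander: green food tin, 57 mm across, 72 mm high, on the worktop right of the caddy; origin at its underside.
- mug: Bystander: cream mug, 78 x 116 mm with its handle, 101 mm high, on the left of the worktop; origin at its underside.
- jam_jar: Bystander: jam jar with red lid, 66 mm across, 90 mm high, on the left of the worktop; origin at its underside.
- pepper_mill: Bystander: dark wooden pepper mill, 58 mm across, 170 mm high, on the left of the worktop; origin at its underside.
- garlic: Bystander: garlic bulb, 60 x 57 x 58 mm, at the back left of the worktop; origin at its underside.
Mind the look-alikes: they are no part of the job. There is more than one size of the match_box; the job needs the largest.

How it is judged:
By the outcome, as a careful person would: the job done as asked, in the order asked, and still so for the second after the job is handed in, with the robot touching nothing.
It also fails if it takes over 38 s, if anything falls off the work surface, if the arm or the gripper's body presses on something with over 40 N, if the wrist force passes 120 N, or if a joint passes its speed limit or range.

## Working session

There is one attempt and no reset: what is moved stays moved. The work goes in short steps, Python scripts to look and compute and a shell command to move; the robot and the scene stay as the last step left them, time stands still between calls to the robot, and variables do not carry over. Pictures are saved under pics/ and viewed, at most 10 in all, crops included, and the job is handed in when it is done.

```bash
mkdir -p pics; ls; cat > h.py <<'E'
import numpy as np, cv2
from plant import *
def world(cam,depth,px,z=None,info=None):
    i=info or camera_info(cam);T=np.array(i["T"]);K=np.array([[i["fx"],0,i["cx"]],[0,i["fy"],i["cy"]],[0,0,1.]])
    p=np.array(px,float).reshape(-1,1,2)
    u=cv2.undistortPoints(p,K,np.array(i["distortion"],float)).reshape(-1,2)
    d=np.c_[u[:,0],-u[:,1],-np.ones(len(u))]
    if z is None:
        q=p.reshape(-1,2).round().astype(int);s=depth[q[:,1].clip(0,383),q[:,0].clip(0,511)]
        return (d*s[:,None])@T[:3,:3].T+T[:3,3]
    w=d@T[:3,:3].T;s=(z-T[2,3])/w[:,2]
    return w*s[:,None]+T[:3,3]
E
python3 - <<'E'
from h import *
st=state();print(st['time'],st['tool_pos'],st['tool_rot'])
for c in ["scene","top"]:
    im,d=grab_frame(c);cv2.imwrite(f"pics/{c}0.png",im)
    np.save(f"{c}d.npy",d);print(c,np.array(camera_info(c)["T"])[:3,3].round(3))
    for n in ["match_box","caddy"]:
        for r in masks_of(c,n)[:4]:
            m=r["region"];ys,xs=np.nonzero(m&(d>0))
            if len(ys)==0: continue
            P=world(c,d,np.c_[xs,ys]);print(n,round(r["conf"],2),r["box"],np.median(P,0).round(3),np.percentile(P,2,axis=0).round(3),np.percentile(P,98,axis=0).round(3))
    for n in ["deck_edge","flap_hinge","flap_edge","spice_jar","tin_small"]:
        for r in pinpoint(c,n)[:2]:
            print(n,round(r["conf"],2),np.round(r["position"]),world(c,d,r["position"]).round(3), world(c,d,r["position"],z={"deck_edge":.12,"flap_hinge":.168,"flap_edge":.127}.get(n,0)).round(3))
E
```

```text
pics
0.0 [ 0.2016679  -0.59089385  0.23004812] [-1.04758088e-03  9.86516047e-01  1.63661202e-01 -5.84550683e-05]
scene [-0.319  0.64   0.85 ]
match_box 0.73 [287.8, 181.7, 22.9, 18.5] [0.5   0.103 0.136] [0.475 0.075 0.124] [0.53  0.125 0.139]
caddy 0.9 [226.3, 148.3, 100.8, 99.6] [0.519 0.183 0.12 ] [0.412 0.044 0.011] [0.666 0.278 0.174]
deck_edge 0.55 [277. 192.] [[0.534 0.158 0.123]] [[0.537 0.156 0.12 ]]
flap_hinge 0.63 [256. 163.] [[0.635 0.177 0.17 ]] [[0.637 0.176 0.168]]
flap_edge 0.85 [276. 188.] [[0.65  0.097 0.039]] [[0.545 0.156 0.127]]
spice_jar 0.87 [240. 241.] [[0.494 0.3   0.015]] [[0.51  0.294 0.   ]]
tin_small 0.45 [254. 165.] [[0.625 0.191 0.172]] [[0.865 0.076 0.   ]]
tin_small 0.15 [183. 217.] [[0.649 0.421 0.035]] [[0.69  0.412 0.   ]]
top [0.384 0.236 1.116]
match_box 0.81 [307.0, 182.1, 24.2, 29.4] [0.506 0.104 0.135] [0.48  0.077 0.119] [0.534 0.128 0.139]
match_box 0.76 [355.6, 167.6, 18.5, 18.2] [ 0.572 -0.039  0.011] [ 0.552 -0.058  0.   ] [ 0.591 -0.02   0.015]
match_box 0.51 [356.3, 199.3, 17.6, 16.2] [ 0.49  -0.034  0.011] [ 0.472 -0.052  0.007] [ 0.511 -0.017  0.015]
caddy 0.9 [236.2, 114.7, 111.5, 128.0] [0.564 0.166 0.124] [0.431 0.055 0.009] [0.668 0.269 0.173]
deck_edge 0.62 [293. 180.] [[0.564 0.148 0.011]] [[0.546 0.156 0.12 ]]
flap_hinge 0.79 [277. 137.] [[0.636 0.192 0.172]] [[0.637 0.192 0.168]]
flap_edge 0.91 [292. 175.] [[0.579 0.149 0.008]] [[0.558 0.158 0.127]]
spice_jar 0.51 [239. 200.] [[0.507 0.281 0.104]] [[0.52  0.286 0.   ]]
tin_small 0.91 [332. 146.] [[0.639 0.052 0.067]] [[0.655 0.04  0.   ]]
```

```bash
python3 - <<'E'
from h import *
a=cv2.imread("pics/top0.png");d=np.load("topd.npy")
cv2.imwrite("pics/top0b.png",cv2.resize(a[90:270,200:440],None,fx=3.3,fy=3.3,interpolation=cv2.INTER_CUBIC))
# top camera: flap (blue) and red box top pixels
hsv=cv2.cvtColor(a,cv2.COLOR_BGR2HSV);h,s,v=cv2.split(hsv)
sub=np.zeros(h.shape,bool);sub[110:250,230:350]=1
for nm,m,zz in [("blue",(h>95)&(h<130)&(s>90)&sub,None),("red",((h<8)|(h>172))&(s>110)&sub,.136)]:
    ys,xs=np.nonzero(m);print(nm,len(ys))
    if zz is None:
        P=world("top",d,np.c_[xs,ys]);P=P[(P[:,2]>.12)&(P[:,2]<.185)]
    else: P=world("top",d,np.c_[xs,ys],z=zz)
    r=cv2.minAreaRect((P[:,:2]*1000).astype(np.float32));print(np.round(r[0]),np.round(r[1]),r[2],cv2.boxPoints(r).round())
# deck: points with z~.12
ys,xs=np.nonzero(sub);P=world("top",d,np.c_[xs,ys]);Q=P[(abs(P[:,2]-.12)<.005)]
r=cv2.minAreaRect((Q[:,:2]*1000).astype(np.float32));print("deckpts",len(Q),r,cv2.boxPoints(r).round())
Q=P[P[:,2]>.1]
r=cv2.minAreaRect((Q[:,:2]*1000).astype(np.float32));print("caddy",r,cv2.boxPoints(r).round())
E
```

```text
blue 2732
[595. 172.] [ 75. 175.] 19.576519012451172 [[531. 242.]
 [589.  77.]
 [660. 102.]
 [601. 267.]]
red 366
[507. 104.] [52. 36.] 31.02510643005371 [[475. 106.]
 [494.  75.]
 [539. 101.]
 [520. 133.]]
deckpts 3579 ((566.415283203125, 119.40511322021484), (237.6621856689453, 275.6952209472656), 19.567733764648438) [[408. 209.]
 [501. -50.]
 [725.  29.]
 [632. 289.]]
caddy ((552.594970703125, 163.20211791992188), (275.12786865234375, 346.0597229003906), 85.81121063232422) [[370.  39.]
 [715.  13.]
 [735. 288.]
 [390. 313.]]
```

View pics/top0b.png

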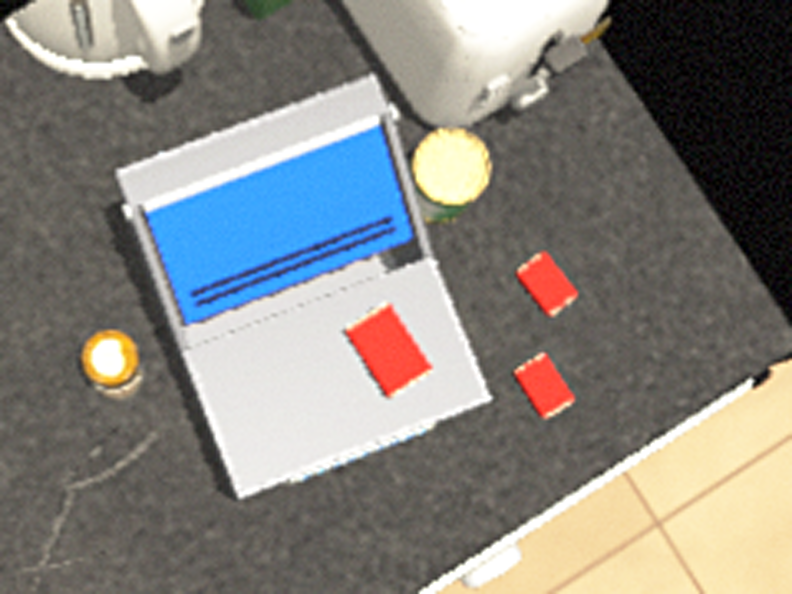

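View pics/scene0.png

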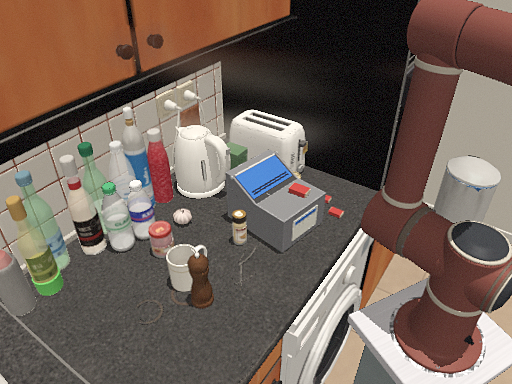

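The match box on the deck is the largest of the three: about 54 px long in the crop around (388,350), against the smaller ones at (547,283) and (545,385). The caddy is yawed about 19.5°, with its origin near (0.543, 0.154). The box centre is near (0.507, 0.104), about 51 mm before the edge.

The plan is to line the tool's y up with the caddy's x. The front finger then opens the flap while the rear finger pushes the box. First I'll go over for a wrist view.

```bash
python3 -m handwheel '[[[0.0135,0.0357,0.0072,0,0,5.03],[0.0135,0.0357,0.0072,0,0,5.03],[0.0135,0.0357,0.0072,0,0,5.03],[0.0135,0.0357,0.0072,0,0,5.03],[0.0135,0.0357,0.0072,0,0,5.03],[0.0135,0.0357,0.0072,0,0,5.03],[0.0135,0.0357,0.0072,0,0,5.03],[0.0135,0.0357,0.0072,0,0,5.03],[0.0135,0.0357,0.0072,0,0,5.03],[0.0135,0.0357,0.0072,0,0,5.03],[0.0135,0.0357,0.0072,0,0,5.03],[0.0135,0.0357,0.0072,0,0,5.03],[0.0135,0.0357,0.0072,0,0,5.03],[0.0135,0.0357,0.0072,0,0,5.03],[0.0135,0.0357,0.0072,0,0,5.03],[0.0135,0.0357,0.0072,0,0,5.03],[0.0135,0.0357,0.0072,0,0,5.03],[0,0,0,0,0,5.03],[0,0,0,0,0,0],[0,0,0,0,0,0]]]' 1
python3 - <<'E'
from h import *
import json
im,d=grab_frame("wrist");i=camera_info("wrist");np.save("wd.npy",d)
cv2.imwrite("pics/w1.png",im);print(state()['tool_pos'],state()['tool_rot'],np.array(i["T"]).round(3))
for n in ["deck_edge","flap_hinge","flap_edge","match_box"]:
    for r in pinpoint("wrist",n)[:2]:
        print(n,round(r["conf"],2),np.round(r["position"]),world("wrist",d,r["position"],z={"deck_edge":.12,"flap_hinge":.168,"flap_edge":.127}.get(n,.12),info=i).round(4))
h,s,v=cv2.split(cv2.cvtColor(im,cv2.COLOR_BGR2HSV))
for nm,m in [("blue",(h>95)&(h<130)&(s>90)),("red",((h<8)|(h>172))&(s>110))]:
    ys,xs=np.nonzero(m);P=world("wrist",d,np.c_[xs,ys],info=i)
    P=P[(P[:,2]>.12)&(P[:,2]<.185)] 
    if len(P):
        r=cv2.minAreaRect((P[:,:2]*1000).astype(np.float32));print(nm,len(P),r[0],r[1],r[2],cv2.boxPoints(r).round().tolist(),np.median(P[:,2]))
E
```

```text
time: 2.47
tool_pos: [0.4312, 0.0156, 0.3537]
tool_rot: [0.0, 0.579, 0.816, -0.0]
contact_force: [-0.1, 0.1, 0.1]
gripper_width: 0.996
grasp_force: 0.0
[0.43110652 0.0149943  0.35346268] [-9.09636872e-05  5.79119014e-01  8.15242976e-01 -2.21829355e-04] [[ 0.944 -0.313 -0.105  0.402]
 [ 0.33   0.894  0.302  0.093]
 [-0.001 -0.319  0.948  0.496]
 [ 0.     0.     0.     1.   ]]
deck_edge 0.62 [397.  63.] [[0.5372 0.1566 0.12  ]]
flap_hinge 0.61 [511.  69.] [[0.6327 0.1848 0.168 ]]
flap_edge 0.73 [413.  66.] [[0.5532 0.1586 0.127 ]]
match_box 0.93 [289. 174.] [[ 0.4693 -0.0055  0.12  ]]
match_box 0.82 [348. 102.] [[0.5029 0.0982 0.12  ]]
blue 12420 (564.9683227539062, 2.551116943359375) (346.2724609375, 405.99798583984375) 31.88368797302246 [[311.0, 83.0], [525.0, -261.0], [819.0, -78.0], [605.0, 266.0]] 0.14916925666061928
red 1717 (579.841552734375, -30.289520263671875) (356.9913330078125, 337.11102294921875) 31.66281509399414 [[339.0, 19.0], [516.0, -267.0], [820.0, -80.0], [643.0, 207.0]] 0.13565418287190267
```

View pics/w1.png

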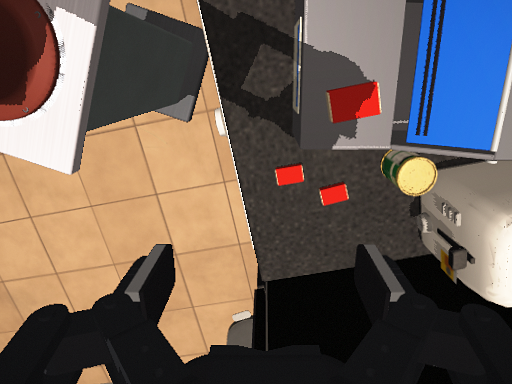

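The wrist view shows the box at about (355,102) with its long side nearly along the push direction. The deck's inner edge is at column ~405 and the flap lies to the right. The tool axis is already aligned (19.2°). Next I'll get the exact corners in the caddy frame.

```bash
python3 - <<'E'
from h import *
im=cv2.imread("pics/w1.png");d=np.load("wd.npy")
h,s,v=cv2.split(cv2.cvtColor(im,cv2.COLOR_BGR2HSV))
O=np.array([.542,.1545]);c,sn=np.cos(np.radians(19.4)),np.sin(np.radians(19.4));R=np.array([[c,sn],[-sn,c]])
def rect(m,z):
    ys,xs=np.nonzero(m);r=cv2.minAreaRect(np.c_[xs,ys].astype(np.float32));b=cv2.boxPoints(r)
    W=world("wrist",d,b,z=z)[:,:2];return W,((W-O)@R.T*1000).round(1)
red=(((h<8)|(h>172))&(s>110));red[:, :320]=0;red[140:]=0;red[:,390:]=0
W,C=rect(red,.136);print("box corners caddy mm",C.tolist(),"mid",C.mean(0),W.mean(0).round(4),[np.linalg.norm(W[i]-W[(i+1)%4]).round(4) for i in range(4)])
# deck corners by pixel: near outer edge right corner, inner right corner
for nm,p,z in [("deck outer right",(303,148),.12),("deck outer top",(303,1),.12),("inner edge",(408,5),.12),("inner edge low",(392,148),.12),("flap low corner",(411,146),.125),("hinge corner",(497,150),.168),("hinge other",(511,8),.168)]:
    w=world("wrist",d,p,z=z)[0,:2];print(nm,w.round(3),((w-O)@R.T*1000).round(1))
print([i.round(4) if hasattr(i,'round') else i for i in world("wrist",d,[(240,360),(397,300),(150,300)])], d[300,397],d[300,150])
for p in [(172,250),(160,246),(358,250),(372,246),(385,290),(403,295)]: 
    q=world("wrist",d,[p])[0];print(p,q.round(3),(q-np.array(state()['tool_pos'])).round(3),(R@(q[:2]-np.array(state()['tool_pos'])[:2])).round(3))
E
```

```text
box corners caddy mm [[-85.5, -26.6], [-30.3, -15.5], [-19.2, -51.3], [-76.0, -62.9]] mid [-52.75  -39.075] [0.5052 0.1001] [np.float64(0.0563), np.float64(0.0374), np.float64(0.058), np.float64(0.0375)]
deck outer right [0.473 0.03 ] [-106.1  -94.7]
deck outer top [0.416 0.179] [-111.2   64.7]
inner edge [0.523 0.214] [ 2.1 62.3]
inner edge low [0.575 0.066] [  2.2 -94.6]
flap low corner [0.594 0.076] [ 23. -91.]
hinge corner [0.664 0.106] [ 98.9 -85.8]
hinge other [0.604 0.233] [84.1 53.5]
[array([0.4197, 0.0234, 0.4325]), array([0.4672, 0.0407, 0.4097]), array([0.388 , 0.0033, 0.3984])] 0.10406009 0.117790185
(172, 250) [0.387 0.006 0.367] [-0.044 -0.008  0.013] [-0.044  0.007]
(160, 246) [0.382 0.01  0.372] [-0.049 -0.004  0.019] [-0.048  0.012]
(358, 250) [0.468 0.035 0.368] [0.037 0.021 0.015] [0.042 0.008]
(372, 246) [0.471 0.041 0.372] [0.04  0.027 0.019] [0.046 0.012]
(385, 290) [0.467 0.039 0.402] [0.036 0.024 0.049] [0.042 0.011]
(403, 295) [0.47  0.042 0.407] [0.039 0.027 0.054] [0.046 0.013]
```

Fingertips sit 13 mm above the TCP at about ±43 mm, as described. The box is yawed 11° to the caddy, with its middle at caddy (-53,-39). I'll align the tool with the box and straddle it.

```bash
python3 -m handwheel '[[[0.015,0.017,-0.01,0,0,5.7],[0.015,0.017,-0.01,0,0,5.7],[0.015,0.017,-0.01,0,0,0],[0.015,0.017,-0.01,0,0,0],[0.015,0.017,-0.01,0,0,0],[0,0,-0.03,0,0,0],[0,0,-0.03,0,0,0],[0,0,-0.03,0,0,0],[0,0,-0.03,0,0,0],[0,0,-0.03,0,0,0],[0,0,0,0,0,0],[0,0,0,0,0,0],[0,0,0,0,0,0]]]' 1
python3 - <<'E'
from h import *
im,d=grab_frame("wrist");a,da=grab_frame("scene")
cv2.imwrite("pics/w2.png",np.hstack([cv2.resize(im,(400,300)),cv2.resize(a[130:250,210:370],(400,300))]));print(state()['tool_pos'],state()['tool_rot'])
E
```

```text
time: 3.8
tool_pos: [0.5074, 0.0999, 0.1556]
tool_rot: [0.001, 0.495, 0.869, 0.001]
contact_force: [0.2, 0.3, 0.6]
gripper_width: 0.998
grasp_force: 0.0
[0.5081515  0.10018601 0.15679266] [0.00206647 0.49441928 0.8692201  0.00131275]
```

View pics/w2.png

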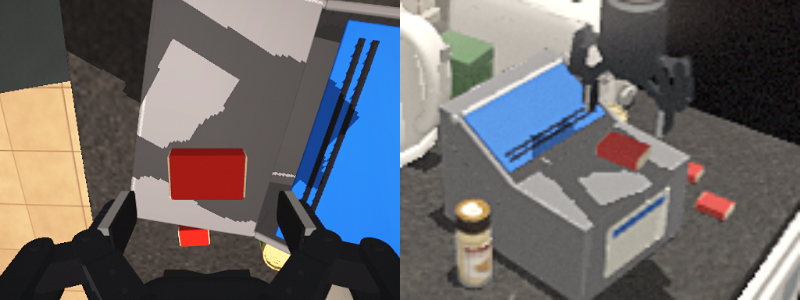

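The box sits between the fingers laterally. I'll check the fore-aft and sideways centring by numbers before lowering.

```bash
python3 - <<'E'
from h import *
st=state();p=np.array(st['tool_pos']);i=camera_info("wrist");im,d=grab_frame("wrist")
h,s,v=cv2.split(cv2.cvtColor(im,cv2.COLOR_BGR2HSV))
m=(((h<8)|(h>172))&(s>110)&(d>0)).astype(np.uint8)
n,l,stt,_=cv2.connectedComponentsWithStats(m);k=1+np.argmax(stt[1:,4])
ys,xs=np.nonzero(l==k);W=world("wrist",d,np.c_[xs,ys],info=i);t=W[W[:,2]>.132]
w,x,y,z=st['tool_rot']
from scipy.spatial.transform import Rotation as Ro
R=Ro.from_quat([x,y,z,w]).as_matrix();Q=(t-p)@R
r=cv2.minAreaRect((Q[:,:2]*1000).astype(np.float32));print(p,t[:,2].mean(),"tool frame mm",r,cv2.boxPoints(r).round(1).tolist(),"axis y",R[:,1])
E
```

```text
[0.5081515  0.10018601 0.15679266] 0.13570031573955785 tool frame mm ((1.8337478637695312, -1.7689647674560547), (54.412837982177734, 37.40003967285156), 89.98058319091797) [[-16.899999618530273, -29.0], [20.5, -29.0], [20.5, 25.399999618530273], [-16.899999618530273, 25.399999618530273]] axis y [0.85951293 0.51109569 0.00432554]
```

Centred within 2 mm and aligned. Lowering to about 6 mm above the deck.

```bash
python3 -m handwheel '[[[-0.001,0.0015,-0.014,0,0,0],[0,0,-0.014,0,0,0],[0,0,-0.012,0,0,0],[0,0,0,0,0,0],[0,0,0,0,0,0]]]' 1; python3 -c "
from h import *;s=state();print(s['tool_pos'],s['contact_force'])"
```

```text
time: 4.37
tool_pos: [0.5052, 0.1019, 0.1138]
tool_rot: [-0.0, 0.494, 0.869, -0.0]
contact_force: [0.4, 0.4, -0.5]
gripper_width: 1.0
grasp_force: 0.0
[0.50522862 0.10189341 0.11375275] [ 0.40570757  0.42346726 -0.45966561]
```

```bash
python3 -m handwheel '[[[0.0043,0.0026,0,0,0,0],[0.0043,0.0026,0,0,0,0],[0.0043,0.0026,0,0,0,0],[0.0043,0.0026,0,0,0,0],[0.0043,0.0026,0,0,0,0],[0.0043,0.0026,0,0,0,0],[0.0043,0.0026,0,0,0,0],[0.0043,0.0026,0,0,0,0],[0.0043,0.0026,0,0,0,0],[0.0043,0.0026,0,0,0,0],[0.0043,0.0026,0,0,0,0],[0,0,0,0,0,0]]]' 1
python3 - <<'E'
from h import *
im,d=grab_frame("wrist");a,da=grab_frame("scene")
cv2.imwrite("pics/w3.png",np.hstack([cv2.resize(im,(400,300)),cv2.resize(a[130:250,210:370],(400,300))]));print(state()['tool_pos'],state()['contact_force'])
E
```

```text
time: 5.37
tool_pos: [0.5533, 0.131, 0.1137]
tool_rot: [0.0, 0.494, 0.869, 0.0]
contact_force: [-0.7, -0.4, 1.2]
gripper_width: 1.001
grasp_force: 0.6
[0.55303111 0.13076361 0.11390305] [-0.04052875  0.39346124  0.68657011]
```

View pics/w3.png

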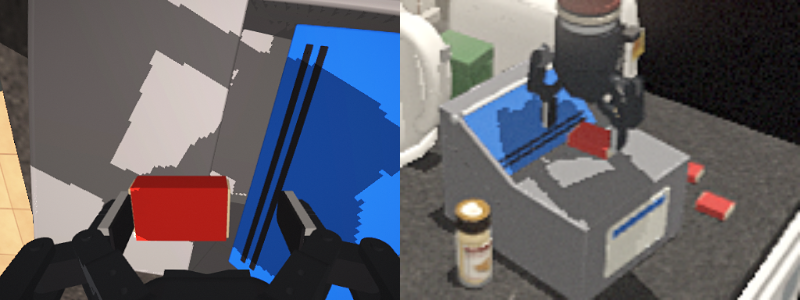

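The left half shows the box square on the rear pad and the flap opening under the front finger at (290,210). The rear finger pushes straight, so I'll continue.

```bash
python3 -m handwheel '[[[0.0043,0.0026,0,0,0,0],[0.0043,0.0026,0,0,0,0],[0.0043,0.0026,0,0,0,0],[0.0043,0.0026,0,0,0,0],[0.0043,0.0026,0,0,0,0],[0,0,0,0,0,0],[0,0,0,0,0,0],[0,0,0,0,0,0]]]' 1
python3 - <<'E'
from h import *
im,d=grab_frame("wrist");a,da=grab_frame("scene")
cv2.imwrite("pics/w4.png",np.hstack([cv2.resize(im,(400,300)),cv2.resize(a[130:250,210:370],(400,300))]));print(state()['tool_pos'],state()['contact_force'])
E
```

```text
time: 6.13
tool_pos: [0.5733, 0.1433, 0.1136]
tool_rot: [-0.001, 0.494, 0.869, -0.001]
contact_force: [-8.5, -2.6, 4.0]
gripper_width: 1.001
grasp_force: 4.9
[0.57325858 0.14325717 0.11360577] [-8.08038559 -3.89473906  3.7464446 ]
```

View pics/w4.png

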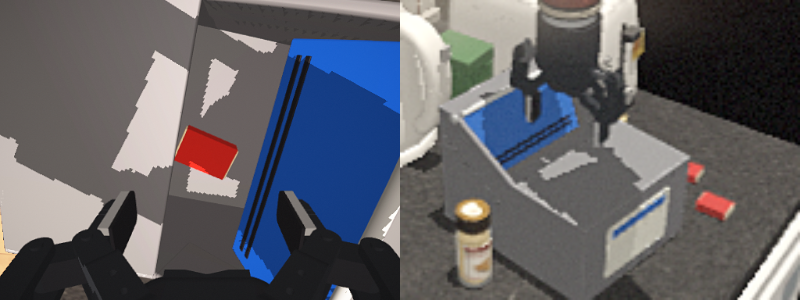

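The box has dropped: it lies on the caddy floor under the held flap, at (207,152). Now I'll retreat along the same line so the flap closes, then lift.

```bash
python3 -m handwheel '[[[-0.0086,-0.0051,0,0,0,0],[-0.0086,-0.0051,0,0,0,0],[-0.0086,-0.0051,0,0,0,0],[-0.0086,-0.0051,0,0,0,0],[-0.0086,-0.0051,0,0,0,0],[-0.0086,-0.0051,0,0,0,0],[-0.0086,-0.0051,0,0,0,0],[-0.0086,-0.0051,0,0,0,0],[-0.0086,-0.0051,0,0,0,0],[0,0,0,0,0,0],[0,0,0.03,0,0,0],[0,0,0.04,0,0,0],[0,0,0.04,0,0,0],[-0.005,-0.02,0.03,0,0,0],[-0.005,-0.03,0.02,0,0,0],[-0.005,-0.03,0.02,0,0,0],[0,0,0,0,0,0],[0,0,0,0,0,0],[0,0,0,0,0,0]]]' 1
python3 - <<'E'
from h import *
im,d=grab_frame("top");a,da=grab_frame("scene")
cv2.imwrite("pics/w5.png",np.hstack([cv2.resize(im[90:270,200:440],(400,300)),cv2.resize(a[130:250,210:370],(400,300))]));print(state()['tool_pos'],state()['contact_force'],state()['time'])
P=pinpoint("scene","flap_edge")[:1];print([(r['conf'],world("scene",da,r['position'],z=.127)) for r in P])
h,s,v=cv2.split(cv2.cvtColor(im,cv2.COLOR_BGR2HSV));m=(h>95)&(h<130)&(s>90);m[:110]=0;m[250:]=0;m[:,:230]=0;m[:,350:]=0
ys,xs=np.nonzero(m);Q=world("top",d,np.c_[xs,ys]);Q=Q[(Q[:,2]>.1)&(Q[:,2]<.185)]
print(len(Q),np.percentile(Q[:,2],[1,50,99]),cv2.boxPoints(cv2.minAreaRect((Q[:,:2]*1000).astype(np.float32))).round().tolist())
C=np.c_[Q[:,0]-.542,Q[:,1]-.1545]@np.array([.943,.332]);print("flap slope deg",np.degrees(np.arctan(np.polyfit(C,Q[:,2],1)[0])))
E
```

```text
time: 7.82
tool_pos: [0.4816, 0.0177, 0.2932]
tool_rot: [-0.0, 0.494, 0.869, 0.0]
contact_force: [0.3, 0.6, -0.9]
gripper_width: 1.002
grasp_force: 0.0
[0.48124218 0.01835726 0.29211078] [ 0.20396479 -0.02012973 -0.12012002] 7.9167
[(0.73, array([[0.55528997, 0.15386023, 0.127     ]]))]
2665 [0.12531058 0.14717797 0.16727379] [[530.0, 242.0], [590.0, 77.0], [661.0, 103.0], [601.0, 267.0]]
flap slope deg 28.42131656533499
```

View pics/w5.png

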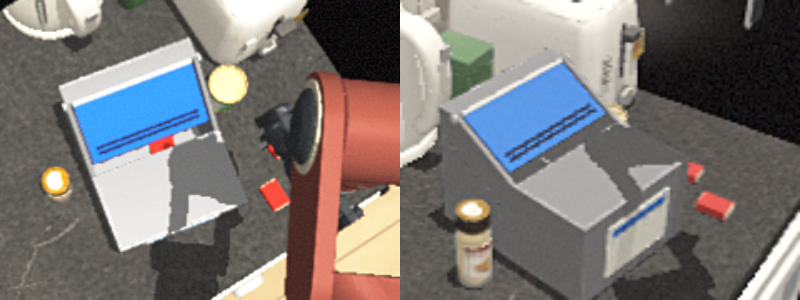

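The flap is fully shut: its slope is 28.4° and its corners match the start. The box shows through the slit inside the caddy at (162,145), and the other things I can see have not moved.

```bash
python3 -c "
from plant import job_done;print(job_done())"
```

```text
the job is handed in; nothing more can be done
None
```

I pushed the match box off the deck into the caddy under the held-open flap, without pinching or lifting it; the flap then closed fully by itself, and I handed the job in at about 8 s with the arm clear.

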